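Put the sharpening stones away in their cases

TASK

The honing is done, so put the three sharpening stones away: lay each one flat in the wooden case whose recess has its own shape and size, then close the long stone's case with its wooden lid, so that both dowel pins stand in the lid's holes and the lid is fully down on the case. Lower the stones and the lid right down before letting go, they chip if dropped, and leave the two honed gouges where they lie.

Things in the scene. Friction and masses are not known exactly. Their poses are not given: they have to be found in the camera images.
- long_stone: Loose grey two-grit sharpening stone, the long rectangular one: 42 (x) by 130 (y) by 28 high, 0.36 kg, lying flat. Origin: centre of its underside; y along its length, z up. Belongs in long_case.
- short_stone: Loose grey two-grit sharpening stone, the short rectangular one: 30 (x) by 95 (y) by 26 high, 0.17 kg, lying flat. Origin: centre of its underside; y along its length, z up. Belongs in short_case.
- round_stone: Loose grey two-grit sharpening stone, a round puck: diameter 58, 28 high, 0.17 kg, lying flat. Origin: centre of its underside, z up. Belongs in round_case.
- lid: Loose dark wooden lid of long_case, right way up: 72 (x) by 202 (y), body 29 high, 0.22 kg; hollow below (62 by 150, 23 deep) to go over the long stone. On top a lighter grip rib 22 wide (x), 90 long (y), 24 high, its top 53 above the underside. At y = +88 and -88 an upright through hole, diameter 12. Origin: centre of its underside; y along its length. Fits either way round (half a turn).
- long_case: Dark wooden case of the long stone: board 72 (x) by 202 (y) by 18 high, fixed to the bench. Rectangular recess 56 by 144, 8 deep (its floor 10 above the underside). Two upright dowel pins, diameter 8, tapered tips, stand 14 above the rim at y = +88 and -88. Origin: centre of its underside; y along its length. The closed lid's underside rests on the rim, 18 above this origin.
- short_case: Dark wooden case for the short stone: a board 68 (x) by 133 (y) by 18 high, fixed to the bench, no lid. Its rectangular recess, 44 by 109, is 8 deep (recess floor 10 above the underside). Origin: centre of its underside; y along its length.
- round_case: Dark wooden case for the round stone: a square board 96 by 96 by 18 high, fixed to the bench, no lid. Its round recess, diameter 72, is 8 deep (recess floor 10 above the underside). Origin: centre of its underside.
- wide_gouge: Loose palm gouge with a pear-shaped light-wood handle and a wide blade, 130 long, 26 wide, 25 high, lying flat between two cases, handle towards its -x. Origin: under its middle. To be left alone.
- narrow_gouge: Loose palm gouge like the other with a narrower blade, 130 long, 26 wide, 25 high, lying flat between two cases, handle towards its -x. Origin: under its middle. To be left alone.

How it is judged:
By the outcome, as a careful person would: the job done as asked, in the order asked, and still so for the second after the job is handed in, with the robot touching nothing.
It also fails if it takes over 118 s, if anything falls off the work surface, if the arm or the gripper's body presses on something with over 40 N, if the wrist force passes 120 N, or if a joint passes its speed limit or range.

ROBOT

A 6-joint arm with a two-finger parallel gripper is mounted at the origin on the work surface. World frame = base frame: x ahead of the robot, y to its left, z up, the work surface at z = 0. Lengths are in m, angles in degrees, forces in N, time in s.
With the tool pointing down it reaches from about 0.2 to 0.875 m from the base axis. Payload 3.4 kg.
Tool frame: the origin (TCP) lies at the very end of the fingers, on their centre line; the grasp point (between the pads) lies 19 mm behind it; z points along the fingers, y is the line along which they close (so a half turn about z gives the same grasp; the last joint's range is limited). The gripper opens to 94 mm and grips with 3 to 60 N. Pads are 16 mm wide; open, the fingers measure 119 mm over their backs; the gripper's body (75 mm by 177 mm) begins 78 mm behind the grasp point.
Start: joints at [58.098, 15.808, 86.224, -0, 77.962, -6.933], TCP at [0.243, 0.521, 0.205] pointing down, gripper open.
Joint ranges: [-165.64, 165.64], [-43.16, 119.46], [12.63, 154.43], [-67.54, 247.53], [6.08, 155.33], [-154.97, 154.97]. Speed limits (degrees/s): [147.25, 147.25, 180, 180, 180, 180].

INTERFACE

Orientations are given as [roll, pitch, yaw] about the fixed x, y, z axes, in that order (R = Rz(yaw) Ry(pitch) Rx(roll)).
In Python, from station import status, vision, env gives the robot as it stands.
- The arm moves only by the tool drive_tool, never from a script. Its argument "deltas" is a list of rows, each a list of 7 numbers: the turn, a rotation vector about the tool's x, y, z scaled (see below), then the shift along the tool's x, y, z scaled (see below), then the opening, from -1 (shut) to 1 (fully open). A call has 1 to 12 rows; each row shifts and turns the commanded pose from where the row before left it, along the tool's axes as they then stand; what a row does not reach is not made up. The controller multiplies each number of a shift by 50 cm and each number of a turn by 30 degrees. A row lasts 1/12 s, in which the tool goes at most 41.7 mm and 7.16 degrees, less where a joint would pass 70% of its speed; a pose out of reach is approached as far as the arm can. A call with a number of a shift or a turn outside -1 to 1 is refused whole. A call with a gripper value outside its range is refused whole. The fingers move at their own pace and stop on an object; "newtons" is the grip in N (left out, the last holds). Time passes only in rows, so rows that do not move let the fingers close. It gives the time, the measured TCP pose, the force, the opening and the grip force at its end, in the units of the state.
- status.get_obs(): the state, without advancing time (a new reading comes with each control period).
- vision.get_image(name): name is "side" or "top" or "wrist"; returns (picture, depth): 420x560x3 uint8, red, green, blue; 420x560 float32, m along the optical axis (not along the pixel's ray), 0 where there is no reading.
- vision.get_calibration(name): a dict with "fov_y" (degrees; the focal length in pixels is half the picture's height over the tangent of half this angle, whatever the lens; pixels are square), "cx", "cy" (the principal point, pixels), "D" ([k1, k2, p1, p2, k3] as OpenCV has them; the pictures are not rectified), "xyz" and "orientation" of the camera in the world. Camera axes: x right, y down, z forward; pixel columns grow to the right and rows downward; lengths in m; the calibration is good to about 2 mm. A picture is of the moment at which its call begins: read the wrist's pose just before it. get_calibration takes no time and is no camera call; for the wrist camera it gives the pose at the moment of the call.
- env.job_done(): hands the job in; it is judged then, once.
Trained networks look in the newest picture that a camera, given by its name, has taken for a name from the list of things; names that differ only in an ending like _2 or _b are one class to them, and where a whole thing is asked for, a point or a joint stands for the part that bears it (a point fixed in the world has none). Each returns a list of dicts, best first, with "conf" (0 to 1); they miss things now and then, are a little off and sometimes report something else, mostly with a low value. They report only what shows in the picture. A call takes as long as a camera call.
- vision.recognise(camera, query): "position" ([row, column] in pixels, amid what is visible of it).
- vision.outline_of(camera, query): "mask" (420x560 bool, what is visible of it) and "position" ([row, column] in pixels, amid what is visible of it).
The state is a dict: "t": time; "joint_positions": joint angles; "qvel": joint speeds; "joint_efforts": joint torques, N m; "position": TCP position; "eef_rot": TCP orientation; "wrist_force": force on the tool from outside, world axes, zero at the start; "ft_torque": the same for the moment, N m; "opening": opening from 0.0 (shut) to 1.0 (fully open); "gripper_force": force on a finger pad.
Only numpy, scipy, OpenCV 4.12 (cv2) and the standard library are available. Lean on these libraries where they do the work, as an engineer would, in place of code of your own. Each camera call takes 0.05 s, during which the arm holds its last target. There are 200 camera calls.

## Working session

There is one attempt and no reset: what is moved stays moved. The work goes in short steps, Python scripts to look and compute and a tool call to move; the robot and the scene stay as the last step left them, time stands still between calls to the robot, and variables do not carry over. Pictures are saved under pics/ and viewed, at most 14 in all, crops included, and the job is handed in when it is done.

Besides the shell and the picture viewer there is one more tool, called after "Call:" as name(argument=value, ...), one argument or row to a line, values as JSON. drive_tool: Moves the arm, as the interface text tells. Its arguments: {"type":"object","properties":{"deltas":{"type":"array","items":{"type":"array","items":{"type":"number","minimum":-1,"maximum":1}}},"newtons":{"type":"number"}},"required":["deltas"]}

```bash
ls; mkdir -p pics; cat > h.py <<'E'
import numpy as np, cv2
from scipy.spatial.transform import Rotation as R
from station import status, vision, env
def cal(n):
    c=vision.get_calibration(n); f=210/np.tan(np.radians(c["fov_y"])/2)
    K=np.array([[f,0,c["cx"]],[0,f,c["cy"]],[0,0,1]]); return K,np.array(c["D"],float),R.from_euler('xyz',c["orientation"],degrees=True).as_matrix(),np.array(c["xyz"])
def pts(n,depth,mask,C=None):
    K,D,Rm,t=C or cal(n); r,c=np.nonzero(mask&(depth>0)); 
    u=cv2.undistortPoints(np.stack([c,r],1).astype(np.float32)[:,None],K,D)[:,0]
    z=depth[r,c]; P=np.c_[u*z[:,None],z]; return P@Rm.T+t
E
python3 - <<'E'
from h import *
for n in ["top","side","wrist"]:
    im,d=vision.get_image(n); cv2.imwrite(f"pics/{n}0.png",im[:,:,::-1]); np.savez(f"{n}0.npz",im=im,d=d)
    c=vision.get_calibration(n); print(n,c)
print(status.get_obs())
n="top"
im,d=vision.get_image(n)
for q in "long_stone short_stone round_stone lid long_case short_case round_case wide_gouge narrow_gouge".split():
    for o in vision.outline_of(n,q)[:2]:
        P=pts(n,d,o["mask"])
        z=np.percentile(P[:,2],90); T=P[abs(P[:,2]-np.median(P[:,2]))<.006]
        (cx,cy),(w,h),a=cv2.minAreaRect((T[:,:2]*1000).astype(np.float32))
        print(q,round(o["conf"],2),np.round(o["position"]),o["mask"].sum(),"med z",np.round(np.median(P[:,2]),4),np.round(z,4),"rect",np.round([cx,cy,w,h,a],1))
E
```

```text
pics
top {'fov_y': 52.84818950527668, 'cx': 289.56271640765607, 'cy': 203.6624756494811, 'D': array([-0.01492158,  0.        ,  0.        ,  0.        ,  0.        ]), 'xyz': array([ 0.45679836, -0.01030701,  1.10254367]), 'orientation': array([-175.03891903,    0.2229001 ,  -88.49748993])}
side {'fov_y': 48.488625999465896, 'cx': 278.0193877293021, 'cy': 211.24240977958448, 'D': array([-0.15409142,  0.        ,  0.        ,  0.        ,  0.        ]), 'xyz': array([ 0.03784   , -0.59747698,  0.84416517]), 'orientation': array([-135.66967809,    1.1264647 ,  -42.26343985])}
wrist {'fov_y': 63.49577705208643, 'cx': 272.2333875242858, 'cy': 209.42928067185352, 'D': array([-0.07727384,  0.        ,  0.        ,  0.        ,  0.        ]), 'xyz': array([0.16770205, 0.55801372, 0.38368426]), 'orientation': array([1.63444332e+02, 1.14309813e-01, 6.50184900e+01])}
{'t': 0.15, 'joint_positions': array([ 5.80991791e+01,  1.58393189e+01,  8.62749380e+01, -6.45297452e-04,
        7.79601175e+01, -6.93077078e+00]), 'qvel': array([ 0.00249915, -0.04956108, -0.07712933, -0.05026025,  0.00406767,
 
[... 680 characters left out ...]
z 0.0283 0.0314 rect [426.4 121.1  55.6  56.    1.5]
lid 0.94 [256. 425.] 2425 med z 0.0298 0.0521 rect [ 428.  -348.4   72.1  205.3    2.3]
lid 0.74 [179. 284.] 1396 med z 0.0158 0.0205 rect [616.7  11.8  97.   95.7  11.3]
long_case 0.74 [181. 407.] 2249 med z 0.0131 0.02 rect [ 619.4 -306.   203.5   73.6   86.8]
short_case 0.88 [177. 174.] 1472 med z 0.0133 0.0199 rect [604.8 298.6  68.9 134.9   3.9]
round_case 0.94 [181. 283.] 1391 med z 0.0159 0.0205 rect [616.8  11.8  96.9  95.8  11.1]
wide_gouge 0.58 [177. 347.] 270 med z 0.0191 0.0247 rect [ 642.8 -152.6   21.1  122.9   87.9]
narrow_gouge 0.53 [180. 226.] 250 med z 0.0198 0.0247 rect [6.366e+02 1.611e+02 1.242e+02 2.340e+01 5.000e-01]
```

View pics/top0.png

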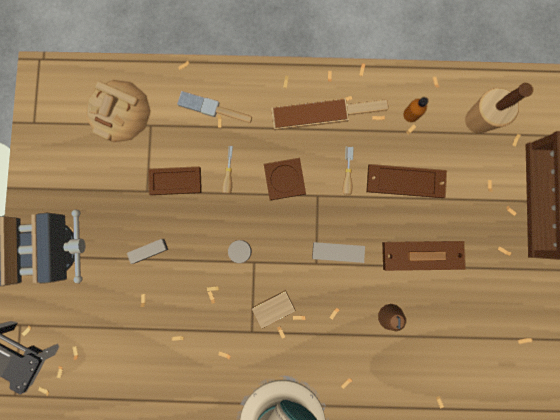

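View pics/side0.png

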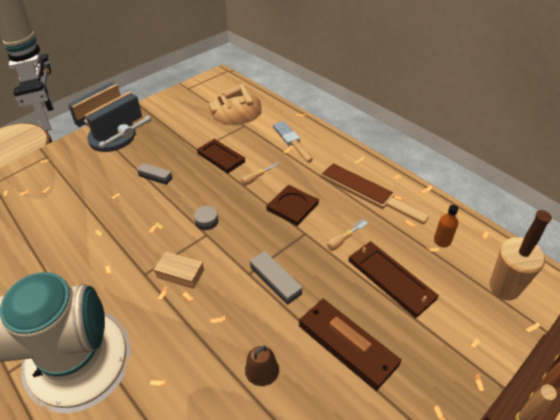

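The top view shows the three stones at row ~252 (columns 147, 238, 338), the lid at (256,425), and the cases at row ~180 (columns 174, 284, 407). The gouges lie between the cases. This matches the networks' reports, apart from a spurious second "lid" report that falls on round_case. I'll start with the short stone.

Call:
drive_tool(
  deltas=[
    [0, 0, 0, -0.0655, -0.0206, 0, 1],
    [0, 0, 0, -0.0655, -0.0206, 0, 1],
    [0, 0, 0, -0.0655, -0.0206, 0, 1],
    [0, 0, 0, -0.0655, -0.0206, 0, 1],
    [0, 0, 0, -0.0655, -0.0206, 0, 1],
    [0, 0, 0, -0.0655, -0.0206, 0, 1],
    [0, 0, 0, -0.0655, -0.0206, 0, 1],
  ],
  newtons=25,
)

```text
t: 1.23
position: [0.4212, 0.358, 0.2057]
eef_rot: [180.0, 0.0, 155.0]
wrist_force: [-0.1, -0.5, 0.1]
opening: 0.997
gripper_force: 0.0
```

Call:
drive_tool(
  deltas=[
    [0, 0, 0.228, 0, 0, 0.03, 1],
    [0, 0, 0.228, 0, 0, 0.03, 1],
    [0, 0, 0.228, 0, 0, 0.03, 1],
    [0, 0, 0.228, 0, 0, 0.03, 1],
    [0, 0, 0.228, 0, 0, 0.03, 1],
    [0, 0, 0.228, 0, 0, 0.03, 1],
    [0, 0, 0, 0, 0, 0, 1],
    [0, 0, 0, 0, 0, 0, 1],
    [0, 0, 0, 0, 0, 0, 1],
  ],
)

```text
t: 1.98
position: [0.4207, 0.3595, 0.1163]
eef_rot: [179.9, -0.0, 114.1]
wrist_force: [1.0, -0.1, 0.1]
opening: 0.998
gripper_force: 0.0
```

```bash
cat >> h.py <<'E'
def rect(n,q,ztop,tol=.004,k=1):
    """min-area rect (x,y mm, sizes mm, angle) of the surface near height ztop; nets checked by conf"""
    C=cal(n); im,d=vision.get_image(n)
    for o in vision.outline_of(n,q)[:k]:
        m=cv2.dilate(o["mask"].astype(np.uint8),np.ones((7,7)))>0
        P=pts(n,d,m,C); T=P[abs(P[:,2]-ztop)<tol]
        if len(T)<20: print(q,"few",len(T),np.median(P[:,2]) if len(P) else None); continue
        r=cv2.minAreaRect((T[:,:2]*1000).astype(np.float32))
        print(n,q,"conf %.2f px"%o["conf"],np.round(o["position"]),"z %.4f"%np.median(T[:,2]),"rect",np.round([*r[0],*r[1],r[2]],1))
    return im,d
def go(x,y,z,yaw):
    s=status.get_obs(); p=np.array(s["position"]); M=R.from_euler('xyz',s["eef_rot"],degrees=True)
    T=R.from_euler('xyz',[180,0,yaw],degrees=True)
    rv=(M.inv()*T).as_rotvec(degrees=True); 
    print("at",np.round(p,4),np.round(s["eef_rot"],2),"t",round(s["t"],2),"open %.3f"%s["opening"],"gf %.1f"%s["gripper_force"],"F",np.round(s["wrist_force"],1),"j6 %.0f"%s["joint_positions"][5])
    print("  shift units now-frame",np.round(M.inv().apply(np.array([x,y,z])-p)/.5,4),"| after-turn frame",np.round(T.inv().apply(np.array([x,y,z])-p)/.5,4),"turn units",np.round(rv/30,4))
E
python3 - <<'E'
from h import *
im,d=rect("wrist","short_stone",.026)
cv2.imwrite("pics/w1.png",im[:,:,::-1])
go(.4201,.3587,.011,114)
E
```

```text
wrist short_stone conf 0.74 px [207. 271.] z 0.0256 rect [421.9 359.3  30.   95.7  23.8]
at [0.4209 0.3597 0.1167] [ 1.7987e+02 -3.0000e-02  1.1408e+02] t 2.08 open 0.998 gf 0.0 F [-0.1  0.3  0.3] j6 9
  shift units now-frame [-0.0013 -0.0027  0.2114] | after-turn frame [-0.0012 -0.0023  0.2114] turn units [ 0.0045 -0.0008  0.0027]
```

View pics/w1.png

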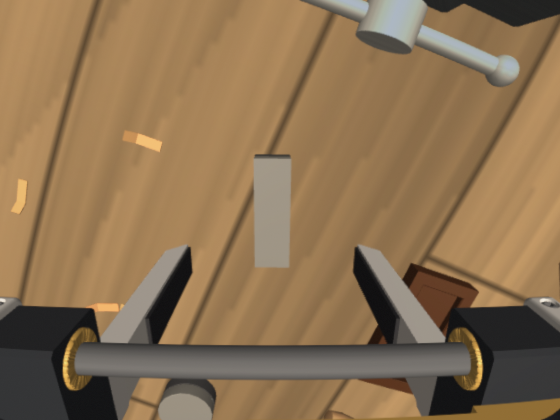

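The wrist view shows the short stone at (207,271), centred between the fingers. I'll go down and grip it.

Call:
drive_tool(
  deltas=[
    [0, 0, 0, 0, 0, 0.04, 1],
    [0, 0, 0, 0, 0, 0.04, 1],
    [0, 0, 0, 0, 0, 0.04, 1],
    [0, 0, 0, 0, 0, 0.04, 1],
    [0, 0, 0, 0, 0, 0.03, 1],
    [0, 0, 0, 0, 0, 0.0214, 1],
    [0, 0, 0, 0, 0, 0, 1],
    [0, 0, 0, 0, 0, 0, 1],
  ],
)

```text
t: 2.75
position: [0.4204, 0.3594, 0.0101]
eef_rot: [180.0, -0.0, 114.0]
wrist_force: [-0.2, 0.6, -0.7]
opening: 1.005
gripper_force: 0.0
```

Call:
drive_tool(
  deltas=[
    [0, 0, 0, 0, 0, 0, -1],
    [0, 0, 0, 0, 0, 0, -1],
    [0, 0, 0, 0, 0, 0, -1],
    [0, 0, 0, 0, 0, 0, -1],
    [0, 0, 0, 0, 0, 0, -1],
    [0, 0, 0, 0, 0, 0, -1],
    [0, 0, 0, 0, 0, 0, -1],
    [0, 0, 0, 0, 0, 0, -1],
  ],
  newtons=30,
)

```text
t: 3.42
position: [0.4202, 0.3592, 0.0098]
eef_rot: [180.0, -0.0, 114.0]
wrist_force: [0.5, 0.7, -0.9]
opening: 0.47
gripper_force: 0.0
```

```bash
python3 - <<'E'
from h import *
go(.6048,.2986,.1,93.9)
E
```

```text
at [0.4202 0.3592 0.0098] [180.    -0.   113.99] t 3.42 open 0.470 gf 0.0 F [ 0.5  0.7 -0.9] j6 9
  shift units now-frame [-0.2608  0.2882 -0.1804] | after-turn frame [-0.146   0.3602 -0.1804] turn units [ 1.000e-04 -1.000e-04  6.697e-01]
```

Call:
drive_tool(
  deltas=[
    [0, 0, 0, 0, 0, -0.0025, -1],
    [0, 0, 0, 0, 0, 0, -1],
    [0, 0, 0, 0, 0, 0, -1],
    [0, 0, 0, 0, 0, 0, -1],
    [0, 0, 0, 0, 0, 0, -1],
    [0, 0, 0, 0, 0, 0, -1],
    [0, 0, 0, 0, 0, -0.01, -1],
    [0, 0, 0, 0, 0, -0.02, -1],
    [0, 0, 0, 0, 0, -0.03, -1],
    [0, 0, 0, 0, 0, 0, -1],
  ],
)

```text
t: 4.25
position: [0.4218, 0.3603, 0.0437]
eef_rot: [179.7, -0.1, 114.0]
wrist_force: [0.9, 0.3, -1.3]
opening: 0.314
gripper_force: 30.0
```

```bash
python3 - <<'E'
from h import *
go(.6048,.2986,.1,93.9)
E
```

```text
at [0.4218 0.3603 0.0437] [ 1.7972e+02 -5.0000e-02  1.1399e+02] t 4.25 open 0.314 gf 30.0 F [ 0.9  0.3 -1.3] j6 9
  shift units now-frame [-0.2614  0.2848 -0.1114] | after-turn frame [-0.148   0.3568 -0.1126] turn units [ 0.009  -0.0033  0.6697]
```

Call:
drive_tool(
  deltas=[
    [0, 0, 0.2232, 0, 0, -0.035, -1],
    [0, 0, 0.2232, 0, 0, -0.035, -1],
    [0, 0, 0.2232, 0, 0, -0.035, -1],
    [0, 0, 0, -0.0247, 0.0595, 0, -1],
    [0, 0, 0, -0.0247, 0.0595, 0, -1],
    [0, 0, 0, -0.0247, 0.0595, 0, -1],
    [0, 0, 0, -0.0247, 0.0595, 0, -1],
    [0, 0, 0, -0.0247, 0.0595, 0, -1],
    [0, 0, 0, -0.0247, 0.0595, 0, -1],
    [0, 0, 0, 0, 0, 0, -1],
    [0, 0, 0, 0, 0, 0, -1],
    [0, 0, 0, 0, 0, 0, -1],
  ],
)

```text
t: 5.25
position: [0.6022, 0.2972, 0.0928]
eef_rot: [-179.9, 0.0, 93.9]
wrist_force: [-1.3, 0.1, -1.7]
opening: 0.317
gripper_force: 30.0
```

```bash
python3 - <<'E'
from h import *
im,d=rect("wrist","short_case",.018,.003)
rect("wrist","short_stone",.115,.03)
cv2.imwrite("pics/w2.png",im[:,:,::-1])
go(.6048,.2986,.021,93.9)
E
```

```text
wrist short_case conf 0.97 px [166. 283.] z 0.0176 rect [604.7 319.4  68.3  93.1   4. ]
wrist short_stone conf 0.73 px [256. 270.] z 0.1077 rect [602.6 298.4  35.8  94.4   3.5]
at [0.602  0.2979 0.0937] [-179.97   -0.     93.97] t 5.45 open 0.318 gf 30.0 F [-0.3 -0.3 -1. ] j6 16
  shift units now-frame [0.0009 0.0058 0.1454] | after-turn frame [0.0009 0.0057 0.1454] turn units [-0.0011 -0.0002  0.0024]
```

View pics/w2.png

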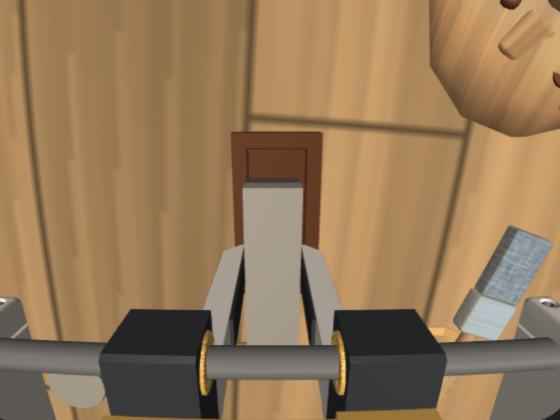

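The wrist view shows the stone held at (256,270), in line with the case recess at (166,283). I'll lower it.

Call:
drive_tool(
  deltas=[
    [0, 0, 0, 0.001, 0.0055, 0.02, -1],
    [0, 0, 0, 0, 0, 0.03, -1],
    [0, 0, 0, 0, 0, 0.03, -1],
    [0, 0, 0, 0, 0, 0.03, -1],
    [0, 0, 0, 0, 0, 0.015, -1],
    [0, 0, 0, 0, 0, 0.01, -1],
    [0, 0, 0, 0, 0, 0, -1],
    [0, 0, 0, 0, 0, 0, -1],
  ],
)

```text
t: 6.12
position: [0.6062, 0.2983, 0.0262]
eef_rot: [180.0, -0.0, 93.9]
wrist_force: [0.4, 0.1, -1.4]
opening: 0.316
gripper_force: 30.0
```

```bash
python3 - <<'E'
from h import *
go(.6048,.2986,.021,93.9)
E
```

```text
at [0.6062 0.2983 0.0262] [ 1.7997e+02 -1.0000e-02  9.3920e+01] t 6.12 open 0.316 gf 30.0 F [ 0.4  0.1 -1.4] j6 16
  shift units now-frame [ 0.0007 -0.0027  0.0104] | after-turn frame [ 0.0007 -0.0027  0.0104] turn units [ 0.0009 -0.0004  0.0006]
```

Call:
drive_tool(
  deltas=[
    [0, 0, 0, 0, -0.002, 0.002, -1],
    [0, 0, 0, 0, 0, 0.002, -1],
    [0, 0, 0, 0, 0, 0.002, -1],
    [0, 0, 0, 0, 0, 0.002, -1],
    [0, 0, 0, 0, 0, 0.001, -1],
    [0, 0, 0, 0, 0, 0, -1],
    [0, 0, 0, 0, 0, 0, -1],
  ],
)

```text
t: 6.7
position: [0.605, 0.298, 0.0216]
eef_rot: [180.0, -0.0, 93.9]
wrist_force: [0.2, 0.0, -1.8]
opening: 0.318
gripper_force: 30.0
```

Call:
drive_tool(
  deltas=[
    [0, 0, 0, 0, 0, 0.001, -1],
    [0, 0, 0, 0, 0, 0.001, -1],
    [0, 0, 0, 0, 0, 0, -1],
    [0, 0, 0, 0, 0, 0, -1],
  ],
)

```text
t: 7.03
position: [0.6051, 0.298, 0.0212]
eef_rot: [180.0, -0.0, 93.9]
wrist_force: [-1.4, -0.7, 3.6]
opening: 0.319
gripper_force: 30.0
```

Call:
drive_tool(
  deltas=[
    [0, 0, 0, 0, 0, 0, 0.0],
    [0, 0, 0, 0, 0, 0, 0.0],
    [0, 0, 0, 0, 0, 0, 0.0],
    [0, 0, 0, 0, 0, 0, 0.0],
    [0, 0, 0, 0, 0, -0.01, 0.0],
    [0, 0, 0, 0, 0, -0.03, 1],
    [0, 0, 0, 0, 0, -0.04, 1],
    [0, 0, 0, 0, 0, -0.05, 1],
    [0, 0, 0, 0, 0, -0.03, 1],
    [0, 0, 0, 0, 0, 0, 1],
  ],
)

```text
t: 7.87
position: [0.6076, 0.299, 0.1049]
eef_rot: [179.6, -0.1, 93.9]
wrist_force: [-0.3, 0.7, -0.6]
opening: 0.819
gripper_force: 0.0
```

```bash
python3 - <<'E'
from h import *
rect("wrist","short_stone",.036)
go(.4264,.1211,.1,93.9)
E
```

```text
wrist short_stone conf 0.87 px [218. 268.] z 0.0356 rect [606.  298.1  30.1  95.1   3.8]
at [0.6052 0.2981 0.101 ] [ 1.7993e+02 -2.0000e-02  9.3900e+01] t 7.97 open 0.904 gf 0.0 F [0.4 0.7 0.1] j6 16
  shift units now-frame [-0.3288 -0.3808  0.0013] | after-turn frame [-0.3288 -0.3808  0.0019] turn units [ 0.0022 -0.0007  0.0001]
```

Call:
drive_tool(
  deltas=[
    [0, 0, 0, -0.0411, -0.0476, 0, 1],
    [0, 0, 0, -0.0411, -0.0476, 0, 1],
    [0, 0, 0, -0.0411, -0.0476, 0, 1],
    [0, 0, 0, -0.0411, -0.0476, 0, 1],
    [0, 0, 0, -0.0411, -0.0476, 0, 1],
    [0, 0, 0, -0.0411, -0.0476, 0, 1],
    [0, 0, 0, -0.0411, -0.0476, 0, 1],
    [0, 0, 0, -0.0411, -0.0476, 0, 1],
    [0, 0, 0, 0, 0, 0, 1],
    [0, 0, 0, 0, 0, 0, 1],
    [0, 0, 0, 0, 0, 0, 1],
  ],
)

```text
t: 8.88
position: [0.4265, 0.1212, 0.1]
eef_rot: [-180.0, -0.0, 93.9]
wrist_force: [0.3, 0.8, 0.1]
opening: 1.003
gripper_force: 0.0
```

```bash
python3 - <<'E'
from h import *
rect("wrist","round_stone",.028)
go(.4264,.1211,.0115,93.9)
E
```

```text
wrist round_stone conf 0.86 px [217. 274.] z 0.0276 rect [427.9 123.2  56.8  57.4   2.3]
at [0.4272 0.1216 0.1002] [ 1.7998e+02 -2.0000e-02  9.3930e+01] t 8.98 open 1.005 gf 0.0 F [ 0.3 -0.1 -0. ] j6 3
  shift units now-frame [-0.0009 -0.0017  0.1774] | after-turn frame [-0.0009 -0.0016  0.1774] turn units [ 0.0005 -0.0007  0.0009]
```

Call:
drive_tool(
  deltas=[
    [0, 0, 0, 0.0015, 0, 0.04, 1],
    [0, 0, 0, 0, 0, 0.04, 1],
    [0, 0, 0, 0, 0, 0.04, 1],
    [0, 0, 0, 0, 0, 0.035, 1],
    [0, 0, 0, 0, 0, 0.0224, 1],
    [0, 0, 0, 0, 0, 0, 1],
    [0, 0, 0, 0, 0, 0, 1],
  ],
)

```text
t: 9.57
position: [0.4265, 0.1223, 0.0112]
eef_rot: [-179.9, -0.0, 93.9]
wrist_force: [1.2, -0.2, 0.3]
opening: 1.003
gripper_force: 0.0
```

Call:
drive_tool(
  deltas=[
    [0, 0, 0, 0, 0, 0, -1],
    [0, 0, 0, 0, 0, 0, -1],
    [0, 0, 0, 0, 0, 0, -1],
    [0, 0, 0, 0, 0, 0, -1],
    [0, 0, 0, 0, 0, 0, -1],
    [0, 0, 0, 0, 0, 0, -1],
    [0, 0, 0, 0, 0, 0, -1],
    [0, 0, 0, 0, 0, 0, -1],
  ],
)

```text
t: 10.23
position: [0.4264, 0.1218, 0.0122]
eef_rot: [180.0, -0.0, 93.9]
wrist_force: [-0.4, -0.4, 3.2]
opening: 0.611
gripper_force: 30.0
```

```bash
python3 - <<'E'
from h import *
go(.6168,.0118,.1,93.9)
E
```

```text
at [0.4264 0.1218 0.0122] [ 1.7996e+02 -1.0000e-02  9.3900e+01] t 10.23 open 0.611 gf 30.0 F [-0.4 -0.4  3.2] j6 3
  shift units now-frame [-0.2453  0.365  -0.1754] | after-turn frame [-0.2454  0.3649 -0.1757] turn units [ 0.0014 -0.0002 -0.    ]
```

Call:
drive_tool(
  deltas=[
    [0, 0, 0, 0, 0, -0.02, -1],
    [0, 0, 0, 0, 0, -0.05, -1],
    [0, 0, 0, 0, 0, -0.06, -1],
    [0, 0, 0, 0, 0, -0.045, -1],
    [0, 0, 0, 0, 0, 0, -1],
  ],
)

```text
t: 10.65
position: [0.4293, 0.1222, 0.103]
eef_rot: [179.5, -0.0, 93.9]
wrist_force: [0.9, 0.1, -2.1]
opening: 0.609
gripper_force: 30.0
```

Call:
drive_tool(
  deltas=[
    [0, 0, 0, -0.0307, 0.0456, 0, -1],
    [0, 0, 0, -0.0307, 0.0456, 0, -1],
    [0, 0, 0, -0.0307, 0.0456, 0, -1],
    [0, 0, 0, -0.0307, 0.0456, 0, -1],
    [0, 0, 0, -0.0307, 0.0456, 0, -1],
    [0, 0, 0, -0.0307, 0.0456, 0, -1],
    [0, 0, 0, -0.0307, 0.0456, 0, -1],
    [0, 0, 0, -0.0307, 0.0456, 0, -1],
    [0, 0, 0, 0, 0, 0, -1],
    [0, 0, 0, 0, 0, 0, -1],
    [0, 0, 0, 0, 0, 0, -1],
  ],
)

```text
t: 11.57
position: [0.6146, 0.012, 0.0975]
eef_rot: [-179.8, -0.1, 93.9]
wrist_force: [-0.7, -0.8, -1.5]
opening: 0.609
gripper_force: 30.0
```

```bash
python3 - <<'E'
from h import *
im,d=rect("wrist","round_case",.018,.003)
rect("wrist","round_stone",.115,.02)
go(.6168,.0118,.0225,93.9)
E
```

```text
wrist round_case conf 0.78 px [189. 279.] z 0.0176 rect [616.3  21.2  96.6  79.6  11.2]
wrist round_stone conf 0.86 px [265. 274.] z 0.1137 rect [615.5  13.7  57.6  57.3  57.7]
at [0.6153 0.0124 0.0991] [-1.7995e+02 -2.0000e-02  9.3950e+01] t 11.77 open 0.613 gf 30.0 F [-0.5 -0.3 -1.9] j6 -9
  shift units now-frame [-0.0014  0.003   0.1533] | after-turn frame [-0.0013  0.0029  0.1533] turn units [-0.0018 -0.0007  0.0016]
```

Call:
drive_tool(
  deltas=[
    [0, 0, 0, -0.001, 0.003, 0.03, -1],
    [0, 0, 0, 0, 0, 0.035, -1],
    [0, 0, 0, 0, 0, 0.03, -1],
    [0, 0, 0, 0, 0, 0.025, -1],
    [0, 0, 0, 0, 0, 0.015, -1],
    [0, 0, 0, 0, 0, 0.01, -1],
    [0, 0, 0, 0, 0, 0.003, -1],
    [0, 0, 0, 0, 0, 0.002, -1],
    [0, 0, 0, 0, 0, 0, -1],
    [0, 0, 0, 0, 0, 0, -1],
  ],
)

```text
t: 12.6
position: [0.6186, 0.0113, 0.0251]
eef_rot: [179.9, 0.0, 93.9]
wrist_force: [0.7, 0.0, -1.3]
opening: 0.611
gripper_force: 30.0
```

Call:
drive_tool(
  deltas=[
    [0, 0, 0, 0, 0, 0.001, -1],
    [0, 0, 0, 0, 0, 0.001, -1],
    [0, 0, 0, 0, 0, 0, -1],
  ],
)

```text
t: 12.85
position: [0.6182, 0.0113, 0.0235]
eef_rot: [180.0, -0.0, 93.9]
wrist_force: [-0.2, 0.2, -1.8]
opening: 0.612
gripper_force: 30.0
```

Call:
drive_tool(
  deltas=[
    [0, 0, 0, 0, -0.002, 0.001, -1],
    [0, 0, 0, 0, 0, 0.001, -1],
    [0, 0, 0, 0, 0, 0.001, -1],
    [0, 0, 0, 0, 0, 0, -1],
    [0, 0, 0, 0, 0, 0, -1],
  ],
)

```text
t: 13.27
position: [0.6168, 0.0112, 0.0222]
eef_rot: [-180.0, -0.0, 93.9]
wrist_force: [-1.7, 1.2, 2.9]
opening: 0.615
gripper_force: 30.0
```

Call:
drive_tool(
  deltas=[
    [0, 0, 0, 0, 0, 0, 0.6],
    [0, 0, 0, 0, 0, 0, 0.6],
    [0, 0, 0, 0, 0, 0, 0.6],
    [0, 0, 0, 0, 0, -0.01, 0.6],
    [0, 0, 0, 0, 0, -0.03, 1],
    [0, 0, 0, 0, 0, -0.04, 1],
    [0, 0, 0, 0, 0, -0.05, 1],
    [0, 0, 0, 0, 0, -0.03, 1],
    [0, 0, 0.223, 0, 0, 0, 1],
    [0, 0, 0, 0, 0, 0, 1],
  ],
)

```text
t: 14.1
position: [0.6182, 0.0111, 0.1036]
eef_rot: [179.8, 0.0, 87.1]
wrist_force: [0.2, -0.0, -0.5]
opening: 0.999
gripper_force: 0.0
```

```bash
python3 - <<'E'
from h import *
rect("wrist","round_stone",.038)
go(.4308,-.130,.1,87.2)
E
```

```text
wrist round_stone conf 0.73 px [219. 271.] z 0.0376 rect [617.5  12.5  56.9  57.2  84.8]
at [0.6168 0.0112 0.1018] [-179.99   -0.     87.36] t 14.2 open 0.996 gf 0.0 F [ 0.4 -0.4  0.1] j6 -3
  shift units now-frame [-0.2993 -0.3586  0.0037] | after-turn frame [-0.3003 -0.3577  0.0036] turn units [-0.0004 -0.0002  0.0055]
```

Call:
drive_tool(
  deltas=[
    [0, 0, 0, -0.0374, -0.0448, 0, 1],
    [0, 0, 0, -0.0374, -0.0448, 0, 1],
    [0, 0, 0, -0.0374, -0.0448, 0, 1],
    [0, 0, 0, -0.0374, -0.0448, 0, 1],
    [0, 0, 0, -0.0374, -0.0448, 0, 1],
    [0, 0, 0, -0.0374, -0.0448, 0, 1],
    [0, 0, 0, -0.0374, -0.0448, 0, 1],
    [0, 0, 0, -0.0374, -0.0448, 0, 1],
    [0, 0, 0, 0, 0, 0, 1],
    [0, 0, 0, 0, 0, 0, 1],
    [0, 0, 0, 0, 0, 0, 1],
  ],
)

```text
t: 15.12
position: [0.4313, -0.1294, 0.1017]
eef_rot: [180.0, -0.0, 87.2]
wrist_force: [-0.2, 0.2, 0.3]
opening: 1.002
gripper_force: 0.0
```

```bash
python3 - <<'E'
from h import *
rect("wrist","long_stone",.028)
go(.4308,-.130,.0115,87.2)
E
```

```text
wrist long_stone conf 0.97 px [211. 271.] z 0.0276 rect [ 432.  -129.4  130.6   42.3   87.3]
at [ 0.4317 -0.1291  0.1017] [ 1.7998e+02 -2.0000e-02  8.7300e+01] t 15.22 open 0.995 gf 0.0 F [0.2 0.3 0.5] j6 -23
  shift units now-frame [-0.0019 -0.0018  0.1803] | after-turn frame [-0.0018 -0.0017  0.1803] turn units [ 0.0008 -0.0006  0.0032]
```

Call:
drive_tool(
  deltas=[
    [0, 0, 0, -0.001, 0, 0.04, 1],
    [0, 0, 0, 0, 0, 0.04, 1],
    [0, 0, 0, 0, 0, 0.04, 1],
    [0, 0, 0, 0, 0, 0.035, 1],
    [0, 0, 0, 0, 0, 0.025, 1],
    [0, 0, 0, 0, 0, 0, 1],
    [0, 0, 0, 0, 0, 0, -1],
    [0, 0, 0, 0, 0, 0, -1],
    [0, 0, 0, 0, 0, 0, -1],
    [0, 0, 0, 0, 0, 0, -1],
    [0, 0, 0, 0, 0, 0, -1],
    [0, 0, 0, 0, 0, 0, -1],
  ],
  newtons=40,
)

```text
t: 16.22
position: [0.4311, -0.1302, 0.0123]
eef_rot: [179.9, 0.0, 87.2]
wrist_force: [-0.1, -0.2, 0.5]
opening: 0.611
gripper_force: 0.0
```

Call:
drive_tool(
  deltas=[
    [0, 0, 0, 0, 0, 0, -1],
    [0, 0, 0, 0, 0, 0, -1],
    [0, 0, 0, 0, 0, 0, -1],
    [0, 0, 0, 0, 0, 0, -1],
    [0, 0, 0, 0, 0, 0, -1],
  ],
)

```text
t: 16.63
position: [0.431, -0.1301, 0.012]
eef_rot: [180.0, 0.0, 87.2]
wrist_force: [0.4, 0.5, 1.2]
opening: 0.442
gripper_force: 40.0
```

```bash
python3 - <<'E'
from h import *
go(.6194,-.306,.1,86.8)
E
```

```text
at [ 0.431  -0.1301  0.012 ] [1.7997e+02 1.0000e-02 8.7210e+01] t 16.63 open 0.442 gf 40.0 F [0.4 0.5 1.2] j6 -23
  shift units now-frame [-0.333   0.3935 -0.1758] | after-turn frame [-0.3302  0.3958 -0.176 ] turn units [0.001  0.0002 0.0138]
```

Call:
drive_tool(
  deltas=[
    [0, 0, 0, 0, 0, -0.02, -1],
    [0, 0, 0, 0, 0, -0.05, -1],
    [0, 0, 0.0138, 0, 0, -0.06, -1],
    [0, 0, 0, 0, 0, -0.045, -1],
    [0, 0, 0, 0, 0, 0, -1],
  ],
)

```text
t: 17.05
position: [0.4332, -0.1312, 0.1025]
eef_rot: [179.6, 0.2, 86.8]
wrist_force: [0.5, -0.4, -3.6]
opening: 0.443
gripper_force: 40.0
```

Call:
drive_tool(
  deltas=[
    [0, 0, 0, -0.0367, 0.044, 0, -1],
    [0, 0, 0, -0.0367, 0.044, 0, -1],
    [0, 0, 0, -0.0367, 0.044, 0, -1],
    [0, 0, 0, -0.0367, 0.044, 0, -1],
    [0, 0, 0, -0.0367, 0.044, 0, -1],
    [0, 0, 0, -0.0367, 0.044, 0, -1],
    [0, 0, 0, -0.0367, 0.044, 0, -1],
    [0, 0, 0, -0.0367, 0.044, 0, -1],
    [0, 0, 0, -0.0367, 0.044, 0, -1],
    [0, 0, 0, 0, 0, 0, -1],
    [0, 0, 0, 0, 0, 0, -1],
    [0, 0, 0, 0, 0, 0, -1],
  ],
)

```text
t: 18.05
position: [0.6174, -0.3048, 0.0962]
eef_rot: [-179.7, -0.2, 86.8]
wrist_force: [-0.9, 1.0, -4.7]
opening: 0.444
gripper_force: 40.0
```

```bash
python3 - <<'E'
from h import *
im,d=rect("wrist","long_case",.018,.003)
rect("wrist","long_stone",.115,.02)
go(.6194,-.306,.023,86.8)
E
```

```text
wrist long_case conf 0.63 px [118. 284.] z 0.0176 rect [ 621.2 -304.6  203.4   72.2   87.4]
wrist long_stone conf 0.74 px [240. 271.] z 0.1133 rect [ 618.8 -294.3  111.9   49.3   87. ]
at [ 0.6183 -0.305   0.0988] [-1.7993e+02 -5.0000e-02  8.6820e+01] t 18.25 open 0.444 gf 40.0 F [ 0.5  0.1 -4. ] j6 -29
  shift units now-frame [-0.002   0.0026  0.1517] | after-turn frame [-0.0019  0.0024  0.1517] turn units [-0.0024 -0.0016  0.0008]
```

Call:
drive_tool(
  deltas=[
    [0, 0, 0, -0.001, 0.003, 0.03, -1],
    [0, 0, 0, 0, 0, 0.035, -1],
    [0, 0, 0, 0, 0, 0.03, -1],
    [0, 0, 0, 0, 0, 0.025, -1],
    [0, 0, 0, 0, 0, 0.015, -1],
    [0, 0, 0, 0, 0, 0.006, -1],
    [0, 0, 0, 0, 0, 0.003, -1],
    [0, 0, 0, 0, 0, 0.002, -1],
    [0, 0, 0, 0, 0, 0, -1],
    [0, 0, 0, 0, 0, 0, -1],
  ],
)

```text
t: 19.08
position: [0.6212, -0.3069, 0.0271]
eef_rot: [179.9, 0.0, 86.8]
wrist_force: [-0.0, 0.0, -5.0]
opening: 0.442
gripper_force: 40.0
```

Call:
drive_tool(
  deltas=[
    [0, 0, 0, 0, 0, 0.001, -1],
    [0, 0, 0, 0, 0, 0.001, -1],
    [0, 0, 0, 0, 0, 0, -1],
  ],
)

```text
t: 19.33
position: [0.6208, -0.3066, 0.0255]
eef_rot: [180.0, 0.0, 86.8]
wrist_force: [-0.4, 0.1, -4.0]
opening: 0.443
gripper_force: 40.0
```

Call:
drive_tool(
  deltas=[
    [0, 0, 0, 0, 0, 0.0015, -1],
    [0, 0, 0, 0, 0, 0.0015, -1],
    [0, 0, 0, 0, 0, 0.0015, -1],
    [0, 0, 0, 0, 0, 0.0015, -1],
    [0, 0, 0, 0, 0, 0.001, -1],
    [0, 0, 0, 0, 0, 0, -1],
    [0, 0, 0, 0, 0, 0, -1],
  ],
)

```text
t: 19.92
position: [0.6207, -0.3065, 0.022]
eef_rot: [180.0, -0.0, 86.8]
wrist_force: [-1.5, 0.2, -1.5]
opening: 0.442
gripper_force: 40.0
```

Call:
drive_tool(
  deltas=[
    [0, 0, 0, 0, 0, 0.001, -1],
    [0, 0, 0, 0, 0, 0.0005, -1],
    [0, 0, 0, 0, 0, 0, -1],
  ],
)

```text
t: 20.17
position: [0.6207, -0.3065, 0.022]
eef_rot: [180.0, 0.0, 86.8]
wrist_force: [-2.4, 1.3, 5.5]
opening: 0.441
gripper_force: 40.0
```

Call:
drive_tool(
  deltas=[
    [0, 0, 0, 0, 0, 0, 0.3],
    [0, 0, 0, 0, 0, 0, 0.3],
    [0, 0, 0, 0, 0, 0, 0.3],
    [0, 0, 0, 0, 0, 0, 0.3],
    [0, 0, 0, 0, 0, -0.01, 0.3],
    [0, 0, 0, 0, 0, -0.03, 1],
    [0, 0, 0, 0, 0, -0.05, 1],
    [0, 0, 0, 0, 0, -0.06, 1],
    [0, 0, 0, 0, 0, -0.05, 1],
    [0, 0, 0, 0, 0, 0, 1],
    [0, 0, 0, 0, 0, 0, 1],
    [0, 0, 0, 0, 0, 0, 1],
  ],
)

```text
t: 21.17
position: [0.6201, -0.3062, 0.1204]
eef_rot: [-179.9, -0.0, 86.8]
wrist_force: [0.1, -0.3, -0.3]
opening: 1.002
gripper_force: 0.0
```

```bash
python3 - <<'E'
from h import *
rect("wrist","long_stone",.038)
im,d=rect("wrist","long_case",.018,.003)
cv2.imwrite("pics/w3.png",im[:,:,::-1]); np.savez("case.npz",im=im,d=d,s=np.r_[status.get_obs()["position"],status.get_obs()["eef_rot"]],C=np.array(cal("wrist"),dtype=object))
go(.428,-.3484,.122,92.3)
E
```

```text
wrist long_stone conf 0.59 px [209. 272.] z 0.0377 rect [ 621.4 -305.6  130.7   42.1   86.9]
wrist long_case conf 0.77 px [166. 248.] z 0.0176 rect [ 620.7 -304.5  201.8   72.7   87. ]
at [ 0.6199 -0.3061  0.1193] [-1.7985e+02 -9.0000e-02  8.6800e+01] t 21.37 open 0.999 gf 0.0 F [ 0.2 -0.5  0.5] j6 -29
  shift units now-frame [-0.106  -0.3784 -0.0046] | after-turn frame [-0.0692 -0.3868 -0.0055] turn units [-0.0049 -0.0032 -0.1834]
```

View pics/w3.png

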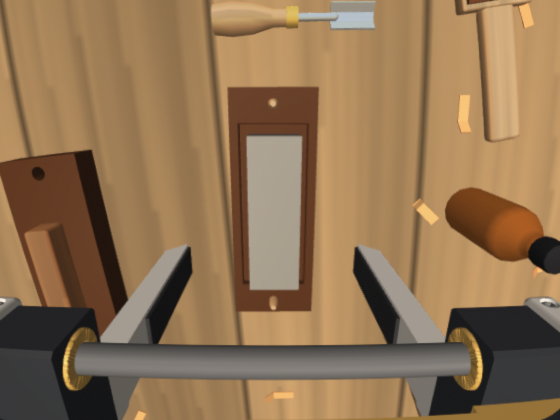

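The wrist view shows the long stone lying in its recess, with both pins clear at (103,273) and (303,273). The lid is next.

Call:
drive_tool(
  deltas=[
    [0, 0, -0.1834, 0, 0, 0, 1],
    [0, 0, 0, -0.0087, -0.0484, 0, 1],
    [0, 0, 0, -0.0087, -0.0484, 0, 1],
    [0, 0, 0, -0.0087, -0.0484, 0, 1],
    [0, 0, 0, -0.0087, -0.0484, 0, 1],
    [0, 0, 0, -0.0087, -0.0484, 0, 1],
    [0, 0, 0, -0.0087, -0.0484, 0, 1],
    [0, 0, 0, -0.0087, -0.0484, 0, 1],
    [0, 0, 0, -0.0087, -0.0484, 0, 1],
    [0, 0, 0, 0, 0, 0, 1],
    [0, 0, 0, 0, 0, 0, 1],
    [0, 0, 0, 0, 0, 0, 1],
  ],
)

```text
t: 22.37
position: [0.4292, -0.3491, 0.1208]
eef_rot: [180.0, -0.0, 92.3]
wrist_force: [-0.0, -0.0, 0.9]
opening: 1.001
gripper_force: 0.0
```

```bash
cat >> h.py <<'E'
def ray(C,px,z):
    K,D,Rm,t=C; u=cv2.undistortPoints(np.array(px,np.float32)[:,::-1].reshape(-1,1,2).copy(),K,D)[:,0]
    v=np.c_[u,np.ones(len(u))]@Rm.T; return t+v*((z-t[2])/v[:,2])[:,None]
def blob(im,rc,h,bright):
    r,c=rc; g=cv2.cvtColor(im[r-h:r+h+1,c-h:c+h+1],cv2.COLOR_RGB2GRAY)
    _,b=cv2.threshold(g,0,255,cv2.THRESH_OTSU+(0 if bright else cv2.THRESH_BINARY_INV))
    n,l,st,ce=cv2.connectedComponentsWithStats(b); i=np.argmin([np.hypot(*(ce[k]-h)) if k and st[k,4]>6 else 99 for k in range(n)])
    return [r-h+ce[i][1],c-h+ce[i][0]],st[i,4]
E
python3 - <<'E'
from h import *
Z=np.load("case.npz",allow_pickle=True); C=tuple(Z["C"])
C=(np.array(C[0],float),np.array(C[1],float),np.array(C[2],float),np.array(C[3],float))
pp=[blob(Z["im"],rc,9,True) for rc in [(103,273),(303,273)]]; print(pp)
A=ray(C,[p[0] for p in pp],.027)
print("pins",np.round(A*1000,1),"mid",np.round(A.mean(0)*1000,1),"dist",np.linalg.norm(A[0]-A[1])*1000,"ang",np.degrees(np.arctan2(*(A[0]-A[1])[1::-1])))
im,d=rect("wrist","lid",.029,.003)
rect("wrist","lid",.053,.003)
rect("top","long_case",.018,.003); rect("top","lid",.029,.003)
np.savez("lid.npz",im=im,d=d); cv2.imwrite("pics/w4.png",im[:,:,::-1])
go(.428,-.3484,.033,92.3)
print(vision.get_calibration("wrist")["xyz"])
E
```

```text
[([np.float64(102.3061224489796), np.float64(272.1224489795918)], np.int32(49)), ([np.float64(302.53409090909093), np.float64(272.6931818181818)], np.int32(88))]
pins [[ 625.1 -215.9   27. ]
 [ 615.8 -390.2   27. ]] mid [ 620.5 -303.1   27. ] dist 174.51893103292701 ang 86.95090585177657
wrist lid conf 0.80 px [196. 268.] z 0.0286 rect [ 429.4 -346.4   72.6  202.3    2.3]
wrist lid conf 0.72 px [196. 270.] z 0.0525 rect [ 429.4 -346.4   21.8   89.6    2.7]
top long_case conf 0.76 px [187. 398.] z 0.0183 rect [ 619.4 -305.8  203.9   72.9   86.9]
top lid conf 0.62 px [255. 414.] z 0.0294 rect [ 428.3 -346.8   71.7  201.     2.8]
at [ 0.4291 -0.3489  0.1209] [ 1.800e+02 -1.000e-02  9.234e+01] t 22.77 open 0.999 gf 0.0 F [-1.1 -0.3 -0. ] j6 -49
  shift units now-frame [ 0.001  -0.0021  0.1758] | after-turn frame [ 0.001  -0.0021  0.1758] turn units [ 0.0001 -0.0004  0.0014]
[ 0.42656333 -0.26374566  0.29975934]
```

View pics/w4.png

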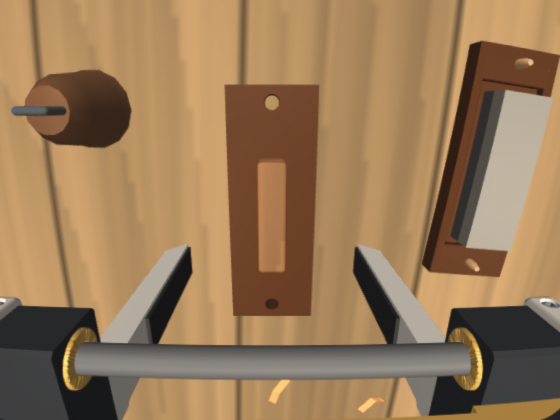

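The wrist view shows the lid with holes at (103,272) and (304,272), and the rib centred at (196,270) between the fingers. I'll go down and grip the rib.

Call:
drive_tool(
  deltas=[
    [0, 0, 0, 0.003, 0, 0.03, 0.2],
    [0, 0, 0, 0, 0, 0.035, 0.2],
    [0, 0, 0, 0, 0, 0.035, 0.2],
    [0, 0, 0, 0, 0, 0.035, 0.2],
    [0, 0, 0, 0, 0, 0.025, 0.2],
    [0, 0, 0, 0, 0, 0.014, 0.2],
    [0, 0, 0, 0, 0, 0.003, 0.2],
    [0, 0, 0, 0, 0, 0, 0.2],
  ],
)

```text
t: 23.43
position: [0.4287, -0.3475, 0.0324]
eef_rot: [-180.0, -0.0, 92.3]
wrist_force: [-0.1, -0.0, 0.2]
opening: 0.6
gripper_force: 0.0
```

Call:
drive_tool(
  deltas=[
    [0, 0, 0, 0, 0, 0, -1],
    [0, 0, 0, 0, 0, 0, -1],
    [0, 0, 0, 0, 0, 0, -1],
    [0, 0, 0, 0, 0, 0, -1],
    [0, 0, 0, 0, 0, 0, -1],
    [0, 0, 0, 0, 0, 0, -1],
    [0, 0, 0, 0, 0, 0, -1],
    [0, 0, 0, 0, 0, 0, -1],
    [0, 0, 0, 0, 0, 0, -1],
  ],
  newtons=40,
)

```text
t: 24.18
position: [0.4287, -0.3477, 0.0328]
eef_rot: [180.0, 0.0, 92.3]
wrist_force: [0.1, 0.8, 2.8]
opening: 0.229
gripper_force: 40.0
```

```bash
python3 - <<'E'
from h import *
go(.6194,-.306,.14,87)
E
```

```text
at [ 0.4287 -0.3477  0.0328] [1.7998e+02 1.0000e-02 9.2300e+01] t 24.18 open 0.229 gf 40.0 F [0.1 0.8 2.8] j6 -49
  shift units now-frame [ 0.0679  0.3845 -0.2142] | after-turn frame [ 0.1032  0.3766 -0.2143] turn units [0.0006 0.0004 0.1768]
```

Call:
drive_tool(
  deltas=[
    [0, 0, 0, 0, 0, -0.02, -1],
    [0, 0, 0, 0, 0, -0.05, -1],
    [0, 0, 0, 0, 0, -0.05, -1],
    [0, 0, 0.178, 0, 0, -0.034, -1],
    [0, 0, 0, 0, 0, 0, -1],
  ],
)

```text
t: 24.6
position: [0.4304, -0.3494, 0.1132]
eef_rot: [179.7, 0.3, 86.9]
wrist_force: [-0.7, -0.2, -2.4]
opening: 0.23
gripper_force: 40.0
```

Call:
drive_tool(
  deltas=[
    [0, 0, 0, 0.013, 0.0471, 0, -1],
    [0, 0, 0, 0.013, 0.0471, 0, -1],
    [0, 0, 0, 0.013, 0.0471, 0, -1],
    [0, 0, 0, 0.013, 0.0471, 0, -1],
    [0, 0, 0, 0.013, 0.0471, 0, -1],
    [0, 0, 0, 0.013, 0.0471, 0, -1],
    [0, 0, 0, 0.013, 0.0471, 0, -1],
    [0, 0, 0, 0.013, 0.0471, 0, -1],
    [0, 0, 0, 0, 0, 0, -1],
    [0, 0, 0, 0, 0, 0, -1],
    [0, 0, 0, 0, 0, 0, -1],
    [0, 0, 0, 0, 0, 0, -1],
  ],
)

```text
t: 25.6
position: [0.618, -0.3056, 0.1086]
eef_rot: [-179.9, -0.1, 87.0]
wrist_force: [0.2, 0.5, -3.0]
opening: 0.232
gripper_force: 40.0
```

```bash
python3 - <<'E'
from h import *
go(.62,-.3058,.06,86.95)
im,d=rect("wrist","lid",.106,.005)
rect("wrist","lid",.13,.005)
cv2.imwrite("pics/w5.png",im[:,:,::-1]);np.savez("held.npz",im=im,d=d)
rect("top","lid",.106,.005)
E
```

```text
at [ 0.618  -0.3056  0.1086] [-1.7987e+02 -5.0000e-02  8.6970e+01] t 25.6 open 0.232 gf 40.0 F [ 0.2  0.5 -3. ] j6 -29
  shift units now-frame [-0.0004  0.0043  0.0972] | after-turn frame [-0.0003  0.0041  0.0972] turn units [-0.0044 -0.0017  0.0008]
wrist lid conf 0.63 px [186. 270.] z 0.1044 rect [ 618.7 -304.8  203.4   72.9   87.1]
wrist lid conf 0.90 px [184. 267.] z 0.1289 rect [ 617.3 -303.5   89.9   44.6   73.2]
top lid conf 0.58 px [178. 397.] z 0.1063 rect [ 618.1 -306.2  203.2   72.6   86.8]
```

View pics/w5.png

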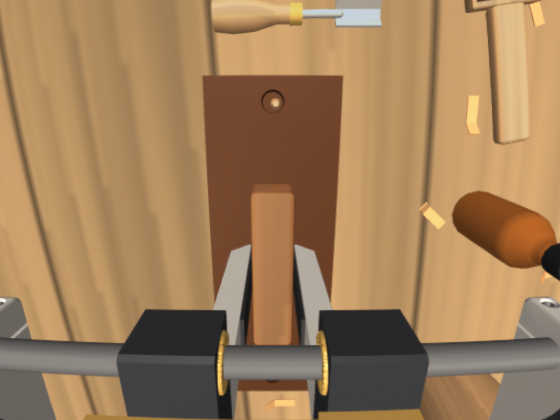

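The wrist view shows the held lid, with the pin visible through its far hole: hole at (101,272), pin at (103,276). I'll lower the lid to just above the pins and check again.

Call:
drive_tool(
  deltas=[
    [0, 0, 0, 0.001, 0.003, 0.02, -1],
    [0, 0, 0, 0, 0, 0.025, -1],
    [0, 0, 0, 0, 0, 0.02, -1],
    [0, 0, 0, 0, 0, 0.008, -1],
    [0, 0, 0, 0, 0, 0, -1],
    [0, 0, 0, 0, 0, 0, -1],
    [0, 0, 0, 0, 0, 0, -1],
    [0, 0, 0, 0, 0, 0, -1],
    [0, 0, 0, 0, 0, 0, -1],
  ],
)

```text
t: 26.65
position: [0.6214, -0.3055, 0.0738]
eef_rot: [179.9, 0.0, 87.0]
wrist_force: [-0.1, -0.0, -2.3]
opening: 0.227
gripper_force: 40.0
```

```bash
python3 - <<'E'
from h import *
im,d=rect("wrist","lid",.067,.005)
rect("top","lid",.067,.005)
cv2.imwrite("pics/w6.png",np.hstack([cv2.resize(im[60:140,200:340,::-1],None,fx=5,fy=5,interpolation=cv2.INTER_CUBIC)]))
np.savez("held2.npz",im=im,d=d)
go(.62,-.3053,.06,86.95)
E
```

```text
wrist lid conf 0.64 px [185. 269.] z 0.0694 rect [ 622.1 -304.9  203.5   72.6   87. ]
top lid conf 0.79 px [179. 392.] z 0.0697 rect [ 620.9 -305.7  203.9   72.9   87.2]
at [ 0.6211 -0.3053  0.0733] [1.7998e+02 1.0000e-02 8.6960e+01] t 26.85 open 0.232 gf 40.0 F [ 0.1  0.4 -2.4] j6 -29
  shift units now-frame [-0.0002 -0.0021  0.0266] | after-turn frame [-0.0002 -0.0021  0.0266] turn units [0.0008 0.0002 0.0004]
```

View pics/w6.png

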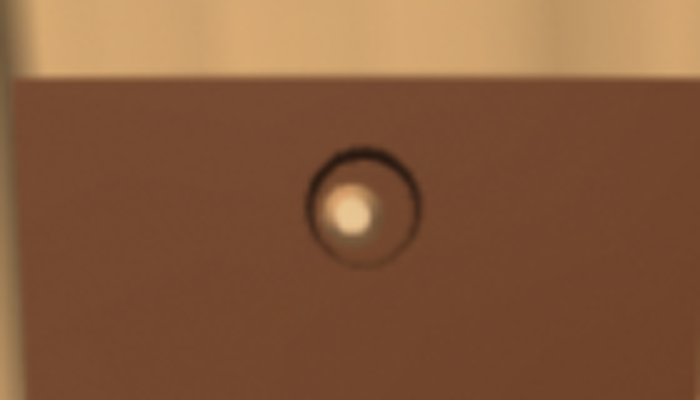

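The crop shows the pin inside the hole, about 1 mm to the left (-x). That agrees with the measured offsets, so I'll correct by 1.2 mm and go down gently.

Call:
drive_tool(
  deltas=[
    [0, 0, 0, 0.0003, -0.0025, 0, -1],
    [0, 0, 0, 0, 0, 0, -1],
    [0, 0, 0, 0, 0, 0.005, -1],
    [0, 0, 0, 0, 0, 0.005, -1],
    [0, 0, 0, 0, 0, 0.004, -1],
    [0, 0, 0, 0, 0, 0.004, -1],
    [0, 0, 0, 0, 0, 0.003, -1],
    [0, 0, 0, 0, 0, 0, -1],
    [0, 0, 0, 0, 0, 0, -1],
    [0, 0, 0, 0, 0, 0, -1],
  ],
)

```text
t: 27.68
position: [0.6198, -0.3051, 0.0626]
eef_rot: [180.0, -0.0, 87.0]
wrist_force: [0.6, -0.0, -3.4]
opening: 0.235
gripper_force: 40.0
```

Call:
drive_tool(
  deltas=[
    [0, 0, 0, 0, 0, 0.003, -1],
    [0, 0, 0, 0, 0, 0.003, -1],
    [0, 0, 0, 0, 0, 0, -1],
    [0, 0, 0, 0, 0, 0, -1],
  ],
)

```text
t: 28.02
position: [0.6196, -0.3049, 0.0594]
eef_rot: [-180.0, -0.0, 87.0]
wrist_force: [-0.7, -0.1, -2.0]
opening: 0.232
gripper_force: 40.0
```

No contact force with the underside at about 0.0266, below the pin tips, so I'll continue down.

Call:
drive_tool(
  deltas=[
    [0, 0, 0, 0, 0, 0.004, -1],
    [0, 0, 0, 0, 0, 0.004, -1],
    [0, 0, 0, 0, 0, 0.003, -1],
    [0, 0, 0, 0, 0, 0.002, -1],
    [0, 0, 0, 0, 0, 0, -1],
    [0, 0, 0, 0, 0, 0, -1],
  ],
)

```text
t: 28.52
position: [0.6197, -0.305, 0.0529]
eef_rot: [-180.0, -0.0, 87.0]
wrist_force: [-0.4, 0.5, -2.6]
opening: 0.232
gripper_force: 40.0
```

Call:
drive_tool(
  deltas=[
    [0, 0, 0, 0, 0, 0.0015, -1],
    [0, 0, 0, 0, 0, 0.0015, -1],
    [0, 0, 0, 0, 0, 0, -1],
    [0, 0, 0, 0, 0, 0, -1],
  ],
)

```text
t: 28.85
position: [0.6197, -0.305, 0.0515]
eef_rot: [180.0, -0.0, 87.0]
wrist_force: [0.1, -0.0, -2.5]
opening: 0.228
gripper_force: 40.0
```

Call:
drive_tool(
  deltas=[
    [0, 0, 0, 0, 0, 0.0015, -1],
    [0, 0, 0, 0, 0, 0.001, -1],
    [0, 0, 0, 0, 0, 0, -1],
    [0, 0, 0, 0, 0, 0, -1],
  ],
)

```text
t: 29.18
position: [0.6199, -0.3051, 0.0509]
eef_rot: [180.0, 0.0, 87.0]
wrist_force: [-0.3, 0.7, 1.9]
opening: 0.233
gripper_force: 40.0
```

```bash
python3 - <<'E'
from h import *
rect("wrist","lid",.047,.003); rect("top","lid",.047,.003)
go(.62,-.3053,.0508,86.95)
E
```

```text
wrist lid conf 0.78 px [185. 269.] z 0.0466 rect [ 620.6 -304.4  203.2   72.7   87. ]
top lid conf 0.64 px [178. 390.] z 0.0472 rect [ 619.5 -304.9  203.    72.5   87.1]
at [ 0.6199 -0.3051  0.0509] [1.7996e+02 1.0000e-02 8.6960e+01] t 29.38 open 0.232 gf 40.0 F [-1.   0.1  3.9] j6 -29
  shift units now-frame [-0.0004  0.0002  0.0002] | after-turn frame [-0.0004  0.0002  0.0002] turn units [0.0012 0.0005 0.0004]
```

The lid is seated: its top is at 0.047 and contact shows in the force. I'll release it and withdraw.

Call:
drive_tool(
  deltas=[
    [0, 0, 0, 0, 0, 0, 0.1],
    [0, 0, 0, 0, 0, 0, 0.1],
    [0, 0, 0, 0, 0, 0, 0.1],
    [0, 0, 0, 0, 0, 0, 0.1],
    [0, 0, 0, 0, 0, -0.01, 0.1],
    [0, 0, 0, 0, 0, -0.03, 0.1],
    [0, 0, 0, 0, 0, -0.04, 0.1],
    [0, 0, 0, 0, 0, -0.05, 0.1],
    [0, 0, 0, 0, 0, -0.05, 0.1],
    [0, 0, 0, 0, 0, -0.04, 0.1],
    [0, 0, 0, 0, 0, 0, 1],
    [0, 0, 0, 0, 0, 0, 1],
  ],
)

```text
t: 30.38
position: [0.6204, -0.3054, 0.1616]
eef_rot: [179.8, 0.1, 87.0]
wrist_force: [-0.9, 0.6, -1.0]
opening: 0.657
gripper_force: 0.0
```

Call:
drive_tool(
  deltas=[
    [0, 0, 0, -0.01, -0.04, -0.03, 1],
    [0, 0, 0, 0, -0.06, -0.03, 1],
    [0, 0, 0, 0, -0.06, -0.03, 1],
    [0, 0, 0, 0, -0.06, -0.03, 1],
    [0, 0, 0, 0, -0.06, 0, 1],
    [0, 0, 0, 0, 0, 0, 1],
    [0, 0, 0, 0, 0, 0, 1],
    [0, 0, 0, 0, 0, 0, 1],
  ],
)

```text
t: 31.05
position: [0.4796, -0.3024, 0.2191]
eef_rot: [-179.9, -0.1, 86.9]
wrist_force: [-0.6, 0.1, -0.4]
opening: 1.0
gripper_force: 0.0
```

```bash
python3 - <<'E'
from h import *
for q,z in [("long_case",.018),("lid",.047),("short_stone",.036),("round_stone",.038),("wide_gouge",.02),("narrow_gouge",.02),("short_case",.018),("round_case",.018)]: im,d=rect("top",q,z,.005)
cv2.imwrite("pics/t1.png",cv2.resize(im[120:300,100:500,::-1],None,fx=2,fy=2))
go(.4,-.3,.2,87)
E
```

```text
top lid conf 0.60 px [179. 406.] z 0.0474 rect [ 619.5 -305.2  203.3   73.5   86.7]
top short_stone conf 0.69 px [182. 172.] z 0.0364 rect [604.8 296.6  30.6  95.6   4.1]
top round_stone conf 0.86 px [178. 283.] z 0.0384 rect [615.6  10.9  54.8  53.6   1.4]
top wide_gouge conf 0.60 px [171. 349.] z 0.0198 rect [ 643.6 -152.7   23.6  124.    89.3]
top narrow_gouge conf 0.80 px [178. 228.] z 0.0196 rect [637.1 160.6  23.5 121.8  90. ]
top short_case conf 0.73 px [185. 176.] z 0.0183 rect [604.7 298.5  69.  134.2   4.1]
top round_case conf 0.56 px [187. 285.] z 0.0184 rect [616.8  11.8  96.7  96.   11.2]
at [ 0.4797 -0.3026  0.2204] [179.99   0.    86.96] t 31.85 open 1.004 gf 0.0 F [-0.5  0.1 -0.2] j6 -36
  shift units now-frame [-0.0033 -0.1594  0.0407] | after-turn frame [-0.0032 -0.1594  0.0407] turn units [ 0.0003  0.0001 -0.0013]
```

View pics/t1.png

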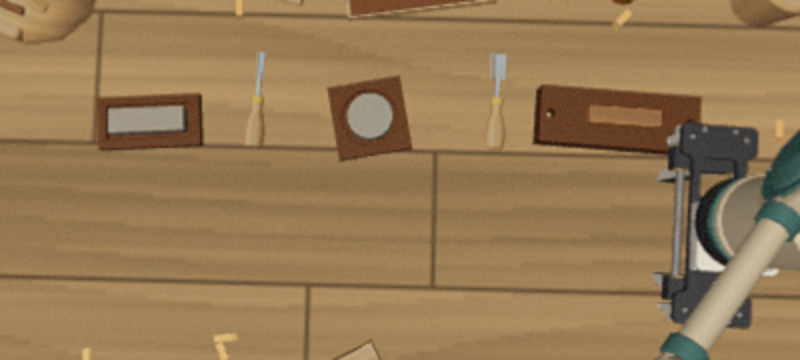

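The final top view shows the short stone, the round stone and the closed lid in place at crop columns 148, 370 and 615. Every height matches, the gouges haven't moved, and the arm is clear. I'll hand the job in.

```bash
python3 -c "
from h import *
print(env.job_done())"
```

```text
the job is handed in; nothing more can be done
None
```

The job is handed in at about 32 s of the 118 s: all three stones lie flat in their own cases, the long case is closed with both pins in the lid's holes and the lid fully down, and the gouges were left where they lay.

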